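# Divider over the tubs, tea box on top

## Task

Slide the white divider off the caddy's ledge, over the two tubs, until it is fully home against the end stop; push it along and do not lift it. Then set the red tea box gently on the divider, standing on its base, centred on the grey panel and with its long side along the panel's long side. Leave the tubs in place under the divider, and do not knock the mug or the spice jar.

Things in the scene. Friction and masses are not known exactly. Their poses are not given: they have to be found in the camera images.
- caddy: Fixed open wooden caddy, 156 (x) x 268 (y) mm; z up. Origin: on the worktop under the centre of the bay that holds the tubs (floor 4 mm thick, tub tops 28 mm above the worktop). Its y axis runs from the end stop to the ledge. Side rails at x = +-72 to +-78 mm, 32 mm high, run its whole length and guide the divider (2 mm clearance each side).
- caddy_stop (a point): Middle of the end stop's inner face at its top edge, 46 mm above the worktop, at caddy y = -72 mm. Pushed home, the divider's far edge meets this face; its origin is then at about caddy x = 0, y = -2 mm, z = 28 mm.
- caddy_ledge (a point): Centre of the top of the darker wooden ledge, a solid block that fills caddy y = +74 to +190 mm between the rails; its top is 29 mm above the worktop. Axes as the caddy's.
- divider: Loose stiff white sheet, 140 x 140 x 5 mm, 0.16 kg, with an upturned lip along its +y edge and a dark grey panel (134 mm along x, 72 mm along y) in the middle of its top. Origin: centre of its underside; axes parallel to the caddy's. It starts on the ledge, its front part over the tubs, and slides 100 to 115 mm toward the caddy's -y to get home.
- divider_lip (a point): Middle of the outer (+y) face of the divider's lip, 12 mm above the divider's underside: the place to push. The lip is 6 mm thick, 140 mm long, and stands 20 mm high over the underside. Axes as the divider's.
- divider_panel (a point): Centre of the divider's top face and of the grey panel; axes as the divider's. x is the panel's long side.
- tea_center (a point): Centre of the loose red cardboard tea box, 63 (x) x 131 (y) x 63 (z) mm (its top bulges to 66), 0.12 to 0.25 kg, standing on the worktop on its base to the left of the caddy; this point is 31.5 mm above its base. z up, y along its long side; grasp it across x.
- tub_a_center (a point): Centre of a flat cream tub, 63 (x) x 105 (y) x 24 (z) mm, lying loose in the caddy's bay at negative caddy x, long side along the caddy's y; 12 mm above its underside.
- tub_b_center (a point): Centre of the like tub beside it, at positive caddy x.
- mug_center (a point): Bystander: white mug with a handle, 78 mm across, 97 mm high, standing on the worktop beyond the caddy and the tea box, to the left; this point is 48 mm up.
- spice_center (a point): Bystander: glass spice jar with a red cap, 45 mm across, 106 mm high, standing to the right of the caddy; this point is 53 mm up.
Things that resemble listed ones, but are neither listed nor needed, are in the scene too. Leave any blue look-alike of the part that bears tea_center alone.

How it is judged:
By the outcome, as a careful person would: the job done as asked, in the order asked, and still so for the second after the job is handed in, with the robot touching nothing.
It also fails if it takes over 48 s, if anything falls off the work surface, if the arm or the gripper's body presses on something with over 40 N, if the wrist force passes 120 N, or if a joint passes its speed limit or range.

## Robot

A 7-joint arm with a two-finger parallel gripper is mounted at the origin on a cart in front of the work surface, level with it; the furniture and walls round the work are solid. World frame = base frame: x ahead of the robot, y to its left, z up, the work surface at z = 0. Lengths are in m, angles in rad, forces in N, time in s.
With the tool pointing down it reaches from about 0.4 to 0.85 m from the base axis. Payload 10.4 kg.
Tool frame: the origin (TCP) lies between the finger pads; the fingertips stand 19 mm ahead of it and the grasp point (between the pads) is the TCP; z points along the fingers, y is the line along which they close (so a half turn about z gives the same grasp; the last joint's range is limited). The gripper opens to 85 mm and grips with 20 to 120 N. Pads are 22 mm wide; open, the fingers measure 114 mm over their backs; the gripper's body (76 mm by 85 mm) begins 54 mm behind the grasp point. The pads swing forward as they close: fully open they stand 13 mm farther back than shut.
Start: joints at [1.269, 0.332, -0.065, 1.46, 0.022, 1.35, -0.088], TCP at [0.172, -0.601, 0.25] pointing down, gripper open.
Joint ranges: [-2.6, 2.6], [-0.5, 2.12], [-1.47, 1.34], [0.16, 2.42], [-1.27, 4.41], [0.06, 2.06], [-2.6, 2.6]. Speed limits (rad/s): [2.22, 2.22, 2.79, 2.79, 3.14, 3.14, 3.14].

## Interface

Orientations are given as [roll, pitch, yaw] about the fixed x, y, z axes, in that order (R = Rz(yaw) Ry(pitch) Rx(roll)).
In Python, from cell import env, cams gives the robot as it stands.
- The arm moves only by the shell command python3 -m handwheel 'ROWS' [FORCE]. ROWS is a JSON object of lists of equal length, an entry for each row: "fingers": the finger opening in m, from 0 to 0.0854; "linear": the shift along the world's x, y, z in m, a list of three; "turn": the turn about the world's z in degrees. In form: {"fingers": [fingers, ...], "linear": [[tx, ty, tz], ...], "turn": [turn, ...]}. A call has 1 to 20 rows; each row shifts and turns the commanded pose from where the row before left it; what a row does not reach is not made up. A row lasts 1/12 s, in which the tool goes at most 41.7 mm and 7.16 degrees, less where a joint would pass 70% of its speed; a pose out of reach is approached as far as the arm can. A call with a gripper value outside its range is refused whole. The fingers move at their own pace and stop on an object; FORCE is the grip in N (left out, the last holds). Time passes only in rows, so rows that do not move let the fingers close. It gives the time, the measured TCP pose, the force, the opening and the grip force at its end, in the units of the state.
- env.state(): the state, without advancing time (a new reading comes with each control period).
- cams.get_image(name): name is "scene" or "top" or "wrist"; returns the picture (480x640x3 uint8, red, green, blue); there is no depth.
- cams.camera_params(name): a dict with "fx", "fy", "cx", "cy" (pixels), "R" (3x3) and "t" (3): a world point X has camera coordinates R X + t. Camera axes: x right, y down, z forward; pixel columns grow to the right and rows downward; lengths in m; the calibration is good to about 2 mm. A picture is of the moment at which its call begins: read the wrist's pose just before it. camera_params takes no time and is no camera call; for the wrist camera it gives the pose at the moment of the call.
- env.sign_off(): hands the job in; it is judged then, once.
The state is a dict: "time_s": time; "joint_positions": joint angles; "qd": joint speeds; "effort": joint torques, N m; "ee_pos": TCP position; "ee_rot": TCP orientation; "force": force on the tool from outside, world axes, zero at the start; "ft_torque": the same for the moment, N m; "width": finger opening in m; "gripper_force": force on a finger pad.
Only numpy, scipy, OpenCV 4.12 (cv2) and the standard library are available. Lean on these libraries where they do the work, as an engineer would, in place of code of your own. Each camera call takes 0.05 s, during which the arm holds its last target. There are 200 camera calls.

## Working session

There is one attempt and no reset: what is moved stays moved. The work goes in short steps, Python scripts to look and compute and a shell command to move; the robot and the scene stay as the last step left them, time stands still between calls to the robot, and variables do not carry over. Pictures are saved under pics/ and viewed, at most 10 in all, crops included, and the job is handed in when it is done.

```bash
ls; mkdir -p pics
python3 - <<'E'
from cell import env,cams
import cv2
for n in("scene","top"):
    cv2.imwrite(f"pics/{n}0.png",cams.get_image(n)[:,:,::-1])
    p=cams.camera_params(n);print(n,p)
print(env.state())
E
```

```text
pics
scene {'fx': 531.8121951267386, 'fy': 531.8121951267386, 'cx': 323.6698257792012, 'cy': 244.06295961567017, 'R': array([[ 0.87638696, -0.48147877,  0.01113984],
       [-0.36624876, -0.6813091 , -0.63378211],
       [ 0.3127423 ,  0.55135843, -0.77343141]]), 't': array([-0.4066825 ,  0.30168356,  1.52138767])}
top {'fx': 459.32085853558266, 'fy': 459.32085853558266, 'cx': 315.45933213699936, 'cy': 238.90078468217294, 'R': array([[-0.20706712, -0.97828878,  0.00861782],
       [-0.93024678,  0.19415564, -0.31135915],
       [ 0.30292597, -0.07248894, -0.95025323]]), 't': array([0.22481486, 0.48531479, 1.53552803])}
{'time_s': 0.1, 'joint_positions': array([ 1.26938857,  0.33286198, -0.06468675,  1.46086048,  0.02163836,
        1.34988589, -0.08853849]), 'qd': array([-0.00189662, -0.00155278,  0.00094697, -0.00384555,  0.00100346,
        0.00107618, -0.00077783]), 'effort': array([ 2.56728112e-03, -6.26746273e+01,  4.98552003e-02, -3.92428887e+01,
        1.63747830e-02,  6.89830500e-03, -2.46110818e-05]), 'ee_pos': array([ 0.17190043, -0.60057493,  0.24956065]), 'ee_rot': array([-3.14027706e+00,  9.97003283e-05,  2.78784529e-01]), 'force': array([-1.14597267,  0.79273899, -0.34511243]), 'ft_torque': array([-0.05680346, -0.0512586 ,  0.0327983 ]), 'gripper_force': 0.0, 'width': 0.08540770431547964}
```

View pics/top0.png

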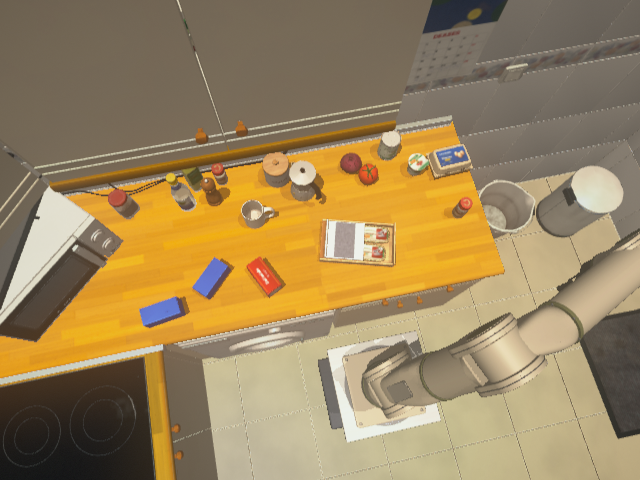

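View pics/scene0.png

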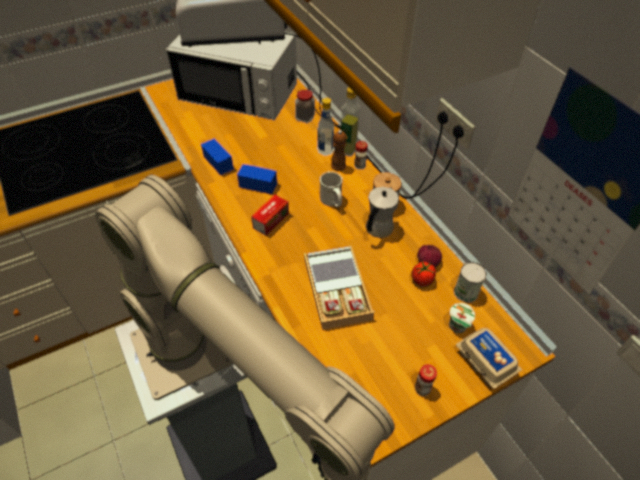

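Top view: the caddy is at about (357,242), with the divider at its left end (345,240) and the end stop at its right end (396,243). Candidates for the tea box are the red one at (264,277) and two blue look-alikes at (211,277) and (161,311), so I choose the red one. The mug is at (255,213) and the spice jar at (462,207). Next is one close crop.

```bash
cat > h.py <<'E'
import numpy as np
from cell import env,cams
def bp(p,uv,z):
    uv=np.atleast_2d(uv).astype(float);z=np.broadcast_to(z,len(uv))
    C=-p["R"].T@p["t"]
    d=np.c_[(uv[:,0]-p["cx"])/p["fx"],(uv[:,1]-p["cy"])/p["fy"],np.ones(len(uv))]@p["R"]
    return C+d*((z-C[2])/d[:,2])[:,None]
def proj(p,X):
    c=np.atleast_2d(X)@p["R"].T+p["t"]
    return c[:,:2]/c[:,2:]*[p["fx"],p["fy"]]+[p["cx"],p["cy"]]
E
python3 - <<'E'
from h import *
import cv2
im=cv2.imread("pics/top0.png")[200:305,242:402]
cv2.imwrite("pics/crop0.png",cv2.resize(im,None,fx=5,fy=5,interpolation=cv2.INTER_CUBIC))
E
```

```text
(no output)
```

View pics/crop0.png

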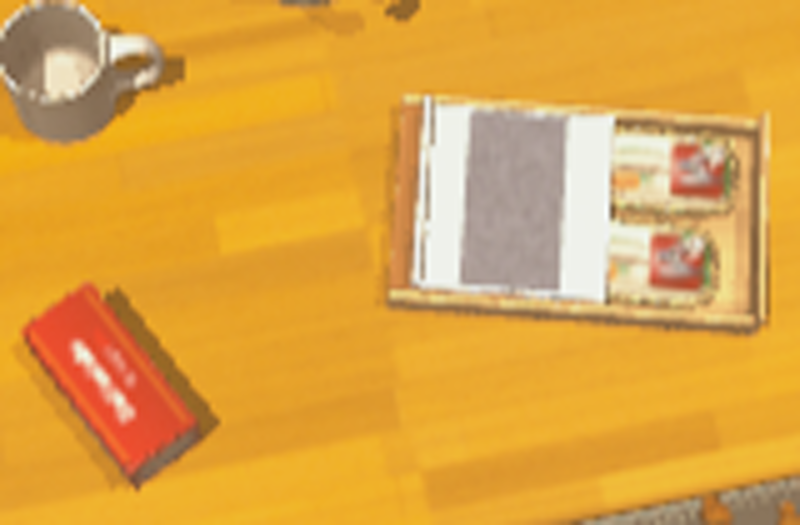

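Run:
```python
from h import *
p=cams.camera_params("top")
f=lambda a,z:bp(p,np.array(a)/5+[242-.4,200-.4],z)
def rep(n,P):
    print(n,"ctr",P.mean(0).round(4),"sides",np.linalg.norm(np.roll(P,-1,0)-P,axis=1).round(4),"ang",[round(float(np.degrees(np.arctan2(*(b-a)[1::-1]))),1) for a,b in zip(P,np.roll(P,-1,0))])
rep("panel",f([(471,110),(568,117),(560,291),(460,282)],.034))
rep("caddy",f([(404,97),(765,120),(762,320),(390,296)],[.032]*4))
rep("tea",f([(88,284),(24,330),(135,474),(200,426)],.063))
print("div front",f([(614,116),(606,302)],.034))
print("lip top",f([(432,98),(420,288),(424,100),(413,286)],.049))
print("mug rim",bp(p,[(251,210)],.097),"handle",bp(p,[(275,211)],.05),"spice",bp(p,[(465,202)],.106))
print(bp(p,[(462,214)],0))
```

```text
panel ctr [0.5115 0.0145 0.034 ] sides [0.071  0.1323 0.0715 0.131 ] ang [-106.2, 164.0, 72.8, -16.2]
caddy ctr [ 0.4966 -0.0306  0.032 ] sides [0.2646 0.1516 0.265  0.1517] ang [-105.7, 164.2, 74.4, -16.0]
tea ctr [0.4332 0.3205 0.063 ] sides [0.0545 0.129  0.0548 0.1291] ang [115.7, -153.5, -64.4, 26.6]
div front [[ 0.55874765 -0.07087944  0.034     ]
 [ 0.42306841 -0.03155728  0.034     ]]
lip top [[0.5941697  0.05801157 0.049     ]
 [0.45618939 0.09711562 0.049     ]
 [0.59384148 0.06402177 0.049     ]
 [0.4586327  0.10163812 0.049     ]]
mug rim [[0.66620334 0.32229675 0.097     ]] handle [[0.66426584 0.24017587 0.05      ]] spice [[ 0.53814002 -0.42516775  0.106     ]]
[[ 0.52936686 -0.44584213  0.        ]]
```

The crop shows the caddy with its rail corners at crop (404,97)-(762,320). The grey panel is at (471,110)-(560,291), the lip at its left, and the red tea box top at (88,284)-(135,474). The sizes agree (panel 71x132, caddy 265x152), and the divider sits at caddy y of about 103. Caddy yaw is about -16°. I'll go behind the lip with the fingers shut and yaw 74°.

```bash
python3 -m handwheel '{"fingers":[0,0,0,0,0,0,0,0,0,0,0,0,0,0,0,0,0,0,0,0],"linear":[[0.025,0.031,0],[0.025,0.031,0],[0.025,0.031,0],[0.025,0.031,0],[0.025,0.031,0],[0.025,0.031,0],[0.025,0.031,0],[0.025,0.031,0],[0.025,0.031,0],[0.025,0.031,0],[0.0115,0.04,0],[0.0115,0.04,0],[0.0115,0.04,0],[0.0115,0.04,0],[0.0115,0.04,0],[0.0115,0.04,0],[0.0115,0.04,0],[0.0115,0.04,0],[0.0115,0.04,0],[0.0115,0.04,0]],"turn":[2.9,2.9,2.9,2.9,2.9,2.9,2.9,2.9,2.9,2.9,2.9,2.9,2.9,2.9,2.9,2.9,2.9,2.9,2.9,2.9]}' 40
python3 - <<'E'
from h import *
import cv2
s=env.state();print(s["ee_pos"],np.degrees(s["ee_rot"]),s["width"],s["time_s"])
p=cams.camera_params("wrist")
cv2.imwrite("pics/w1.png",cams.get_image("wrist")[:,:,::-1]);np.savez("w1.npz",**p)
print(p["R"].T@-p["t"])
E
```

```text
time_s: 1.77
ee_pos: [0.5371, 0.1109, 0.2503]
ee_rot: [3.141, 0.0, 1.293]
force: [1.4, -0.2, -0.6]
width: -0.0003
gripper_force: 0.0
[0.53708225 0.11088991 0.25030068] [1.79982259e+02 1.34155079e-02 7.40827296e+01] -0.00030002769192236377 1.7667
[0.55908998 0.18986996 0.37454094]
```

View pics/w1.png

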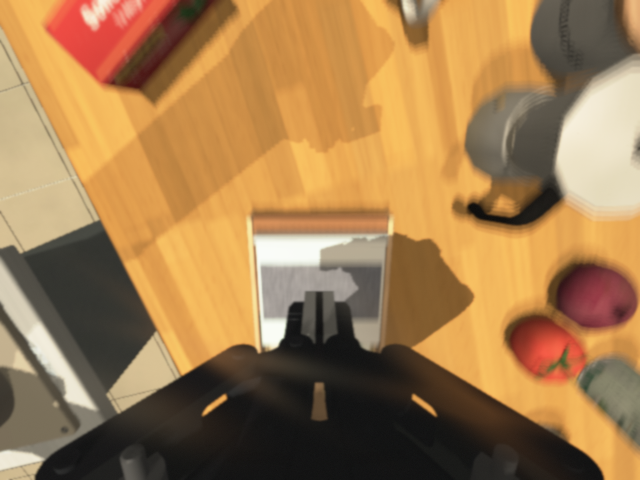

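The wrist view shows the caddy's ledge end at (250,214)-(391,214), the lip's outer edge at about row 233, and the panel at (258,266)-(384,320). The tea box is at the upper left. I'll check these against the top-view estimate.

Run:
```python
from h import *
p=dict(np.load("w1.npz"))
a=np.radians(74.2);u=np.array([np.cos(a),np.sin(a)]);e=np.array([u[1],-u[0]]);o=np.array([.4812,-.0844])
for n,uv,z in[("railend",[(250,214),(391,214)],.032),("lip",[(257,234),(387,234)],.049),("panel",[(258,266),(384,266),(264,318),(383,320)],.034)]:
    P=bp(p,uv,z)[:,:2];print(n,P.round(4).tolist(),"caddy xy",np.c_[(P-o)@e,(P-o)@u].round(4).tolist(), np.degrees(np.arctan2(*(P[1]-P[0])[::-1])).round(1))
print("start",o+u*.205,"home tcp",o+u*.079,u,e)
```

```text
railend [[0.4654, 0.1251], [0.6076, 0.0846]] caddy xy [[-0.0722, 0.1973], [0.0756, 0.197]] -15.9
lip [[0.4699, 0.1066], [0.5969, 0.0704]] caddy xy [[-0.0629, 0.1807], [0.0692, 0.1804]] -15.9
panel [[0.4546, 0.0676], [0.5877, 0.0296], [0.4397, 0.0037], [0.5719, -0.0368]] caddy xy [[-0.067, 0.139], [0.0714, 0.1387], [-0.064, 0.0735], [0.0743, 0.0705]] -15.9
start [0.53701745 0.11285469] home tcp [ 0.50271014 -0.00838478] [0.27228025 0.96221799] [ 0.96221799 -0.27228025]
```

```bash
python3 -m handwheel '{"fingers":[0,0,0,0,0,0,0,0],"linear":[[0.001,0.003,-0.03],[0,0,-0.035],[0,0,-0.035],[0,0,-0.035],[0,0,-0.03],[0,0,-0.02],[0,0,-0.009],[0,0,0]],"turn":[0,0,0,0,0,0,0,0]}'
python3 -m handwheel '{"fingers":[0,0,0,0,0,0,0,0,0,0,0,0,0,0],"linear":[[-0.0014,-0.0048,0],[-0.0014,-0.0048,0],[-0.0014,-0.0048,0],[-0.0014,-0.0048,0],[-0.0014,-0.0048,0],[-0.0014,-0.0048,0],[-0.0014,-0.0048,0],[-0.0014,-0.0048,0],[-0.0014,-0.0048,0],[-0.0014,-0.0048,0],[-0.0014,-0.0048,0],[-0.0014,-0.0048,0],[-0.0014,-0.0048,0],[-0.0014,-0.0048,0]],"turn":[0,0,0,0,0,0,0,0,0,0,0,0,0,0]}'
```

```text
time_s: 2.48
ee_pos: [0.5367, 0.1118, 0.0544]
ee_rot: [-3.138, 0.001, 1.291]
force: [1.1, -0.2, 1.1]
width: -0.0
gripper_force: 0.0
time_s: 3.65
ee_pos: [0.5183, 0.0445, 0.0563]
ee_rot: [3.142, -0.0, 1.291]
force: [1.9, 0.8, 0.5]
width: 0.0001
gripper_force: 0.8
```

```bash
python3 -m handwheel '{"fingers":[0,0,0,0,0,0,0,0],"linear":[[-0.0014,-0.0048,0],[-0.0014,-0.0048,0],[-0.0014,-0.0048,0],[-0.0014,-0.0048,0],[-0.0014,-0.0048,0],[-0.0014,-0.0048,0],[-0.0014,-0.0048,0],[-0.0014,-0.0048,0]],"turn":[0,0,0,0,0,0,0,0]}'
python3 -m handwheel '{"fingers":[0,0,0,0],"linear":[[-0.0006,-0.002,0],[-0.0006,-0.002,0],[-0.0006,-0.002,0],[0,0,0]],"turn":[0,0,0,0]}'
```

```text
time_s: 4.32
ee_pos: [0.507, 0.006, 0.0563]
ee_rot: [-3.142, 0.0, 1.291]
force: [-0.5, -0.4, -0.1]
width: 0.0002
gripper_force: 0.3
time_s: 4.65
ee_pos: [0.5054, 0.0002, 0.0564]
ee_rot: [3.141, 0.0, 1.291]
force: [-0.1, -0.1, 0.9]
width: -0.0004
gripper_force: 0.0
```

```bash
for i in 1; do python3 -m handwheel '{"fingers":[0,0,0,0,0],"linear":[[-0.0006,-0.002,0],[-0.0006,-0.002,0],[-0.0003,-0.001,0],[-0.0003,-0.001,0],[0,0,0]],"turn":[0,0,0,0,0]}'; done
python3 - <<'E'
from h import *
import cv2
im=cams.get_image("top")[:,:,::-1];cv2.imwrite("pics/t2.png",im);cv2.imwrite("pics/t2c.png",cv2.resize(im[200:290,300:420],None,fx=6,fy=6,interpolation=cv2.INTER_CUBIC))
E
```

```text
time_s: 5.07
ee_pos: [0.5036, -0.0057, 0.0563]
ee_rot: [3.142, 0.0, 1.291]
force: [0.6, -0.6, -0.4]
width: -0.0002
gripper_force: 0.0
```

View pics/t2c.png

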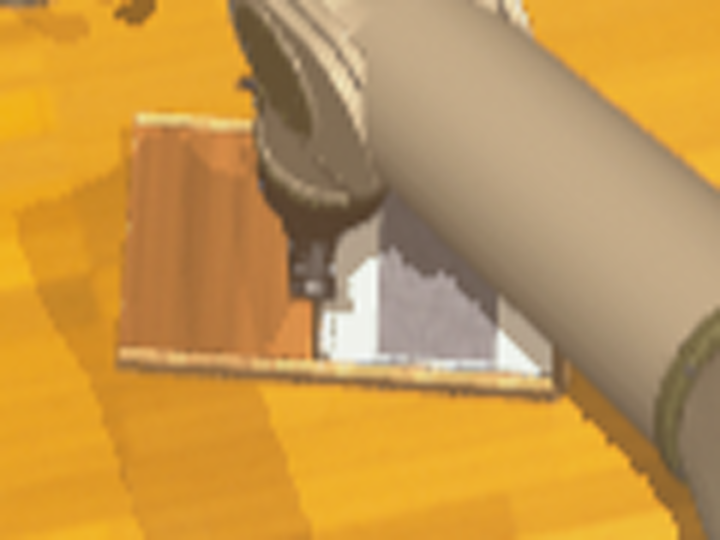

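The divider has slid over the tubs. Its front edge at crop (550,375) is close to the stop at (557,380). I'll keep pushing until the force rises.

```bash
python3 -m handwheel '{"fingers":[0,0,0,0],"linear":[[-0.0004,-0.0015,0],[-0.0004,-0.0015,0],[0,0,0],[0,0,0]],"turn":[0,0,0,0]}'; python3 -m handwheel '{"fingers":[0,0,0,0],"linear":[[-0.0003,-0.001,0],[-0.0003,-0.001,0],[0,0,0],[0,0,0]],"turn":[0,0,0,0]}'
```

```text
time_s: 5.45
ee_pos: [0.5029, -0.0086, 0.0564]
ee_rot: [3.141, -0.0, 1.291]
force: [1.2, 1.3, 0.0]
width: -0.0004
gripper_force: 0.3
time_s: 5.78
ee_pos: [0.5031, -0.009, 0.0568]
ee_rot: [3.14, -0.002, 1.292]
force: [3.4, 6.5, -0.3]
width: 0.0001
gripper_force: 3.4
```

```bash
python3 -m handwheel '{"fingers":[0,0,0,0],"linear":[[-0.0003,-0.001,0],[-0.0003,-0.001,0],[0,0,0],[0,0,0]],"turn":[0,0,0,0]}'
python3 - <<'E'
from h import *
p=dict(np.load("w1.npz"))
# tea box corner bottom of image, for later; print home estimate
s=env.state();u=np.array([.2723,.9622]);print("panel by contact",s["ee_pos"][:2]-u*.081)
E
```

```text
time_s: 6.12
ee_pos: [0.5031, -0.0091, 0.0571]
ee_rot: [3.139, -0.005, 1.294]
force: [5.7, 12.1, 0.3]
width: 0.0003
gripper_force: 6.5
panel by contact [ 0.48106547 -0.08707613]
```

Firmly home: the force is 12 N with no movement, and the pose matches the expected home. I'll back off, rise and go to a look pose for the tea box.

```bash
python3 -m handwheel '{"fingers":[0,0,0,0,0.0854,0.0854,0.0854,0.0854,0.0854,0.0854,0.0854,0.0854,0.0854,0.0854,0.0854,0.0854,0.0854,0.0854,0.0854],"linear":[[0.002,0.008,0],[0.003,0.012,0],[0,0,0.02],[0,0,0.035],[0,0,0.035],[0,0,0.035],[0,0,0.035],[0,0,0.03],[-0.005,0.03,0],[-0.005,0.03,0],[-0.005,0.03,0],[-0.005,0.03,0],[-0.005,0.03,0],[-0.005,0.03,0],[-0.005,0.03,0],[-0.005,0.027,0],[0,0,0],[0,0,0],[0,0,0]],"turn":[0,0,0,0,0,0,0,0,5.25,5.25,5.25,5.25,5.25,5.25,5.25,5.25,0,0,0]}'
python3 - <<'E'
from h import *
import cv2
p=cams.camera_params("wrist")
cv2.imwrite("pics/w3.png",cams.get_image("wrist")[:,:,::-1]);np.savez("w3.npz",**p)
cv2.imwrite("pics/t3.png",cams.get_image("top")[:,:,::-1])
E
```

```text
time_s: 7.7
ee_pos: [0.4667, 0.2437, 0.246]
ee_rot: [-3.141, 0.001, 2.023]
force: [-0.4, 0.2, -0.6]
width: 0.0851
gripper_force: 0.0
```

View pics/w3.png

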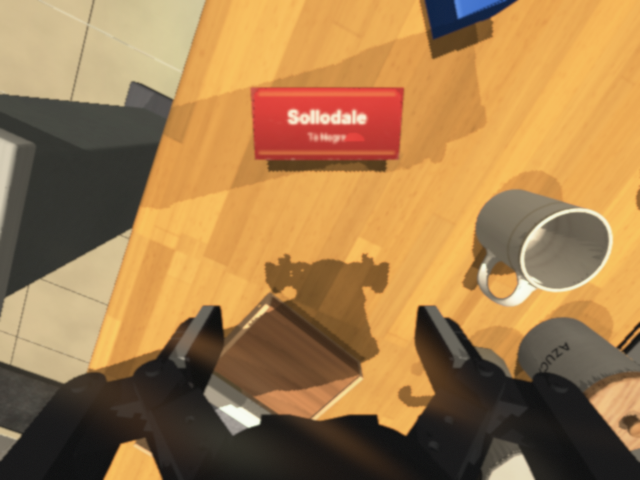

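This view shows the red box's top face at (252,88)-(401,159). Its long side lies along 26°, so I had the axes swapped, and the grasp yaw must be 206° (tool y along 116°). The blue look-alike at (470,20) is clear of it.

Run:
```python
from h import *
p=dict(np.load("w3.npz"))
P=bp(p,[(252,88),(404,88),(401.5,160),(254,159)],.0635)[:,:2]
print(P.round(4),P.mean(0),np.linalg.norm(np.roll(P,-1,0)-P,axis=1))
for a,b in((0,1),(3,2)):print(np.degrees(np.arctan2(*(P[b]-P[a])[::-1])))
print("base front edge",bp(p,[(268,170),(386,170)],0))
import cv2
im=cv2.imread("pics/w3.png");h=cv2.cvtColor(im,cv2.COLOR_BGR2HSV)
m=(((h[...,0]<6)|(h[...,0]>172))&(h[...,1]>150)&(h[...,2]>90)).astype(np.uint8)[60:180,230:430]
m=cv2.morphologyEx(m,cv2.MORPH_CLOSE,np.ones((9,9)))
c=max(cv2.findContours(m,0,2)[0],key=cv2.contourArea);r=cv2.minAreaRect(c);B=cv2.boxPoints(r)+[230,60];print(B)
Q=bp(p,B,.0635)[:,:2];print(Q.mean(0),np.linalg.norm(np.roll(Q,-1,0)-Q,axis=1),[np.degrees(np.arctan2(*(b-a)[::-1])) for a,b in zip(Q,np.roll(Q,-1,0))])
# panel in top view now
t=cv2.imread("pics/t3.png");h=cv2.cvtColor(t,cv2.COLOR_BGR2HSV)[205:285,310:410]
m=((h[...,1]<60)&(h[...,2]>70)&(h[...,2]<190)).astype(np.uint8);m=cv2.morphologyEx(m,cv2.MORPH_OPEN,np.ones((3,3)))
c=max(cv2.findContours(m,0,2)[0],key=cv2.contourArea);r=cv2.minAreaRect(c);print(r)
B=cv2.boxPoints(r)+[310,205];Q=bp(cams.camera_params("top"),B,.033)[:,:2];print("panel",Q.mean(0),np.linalg.norm(np.roll(Q,-1,0)-Q,axis=1),[np.degrees(np.arctan2(*(b-a)[::-1])) for a,b in zip(Q,np.roll(Q,-1,0))])
cv2.imwrite("pics/t3c.png",cv2.resize(t[205:285,310:410],None,fx=6,fy=6,interpolation=cv2.INTER_CUBIC))
```

```text
[[0.3666 0.3197]
 [0.4808 0.3751]
 [0.5087 0.3233]
 [0.3901 0.2667]] [0.43654279 0.32119175] [0.12694433 0.05883066 0.13142296 0.0579567 ]
25.882291503407203
25.51175290133774
base front edge [[0.40000859 0.2520009  0.        ]
 [0.51529539 0.30796308 0.        ]]
[[252.  88.]
 [402.  88.]
 [402. 159.]
 [252. 159.]]
[0.43575615 0.32105189] [0.12527457 0.05808735 0.13357817 0.0580432 ] [np.float64(25.882291503407206), np.float64(-59.569772194306125), np.float64(-154.10876796214893), np.float64(112.22976393337895)]
((64.0, 31.0), (22.0, 18.0), 90.0)
panel [ 0.50287092 -0.0930361 ] [0.06577244 0.08411975 0.06474371 0.08404601] [np.float64(-101.77248432255331), np.float64(165.42428394474544), np.float64(78.20121676397659), np.float64(-13.876212903188353)]
```

View pics/t3c.png

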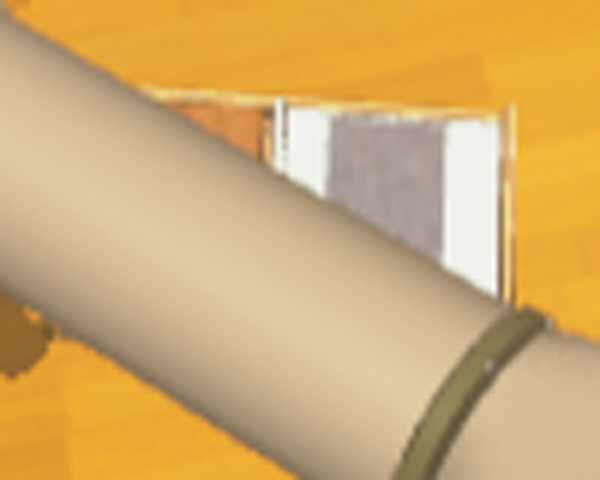

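Home position confirmed: the divider's edge is flush with the stop at crop (500,120)-(500,300). Next I move above the box with a +90° turn.

```bash
python3 -m handwheel '{"fingers":[0.0854,0.0854,0.0854,0.0854,0.0854,0.0854,0.0854,0.0854,0.0854,0.0854,0.0854,0.0854,0.0854,0.0854,0.0854,0.0854],"linear":[[-0.0024,0.006,-0.008],[-0.0024,0.006,-0.008],[-0.0024,0.006,-0.008],[-0.0024,0.006,-0.008],[-0.0024,0.006,-0.008],[-0.0024,0.006,-0.008],[-0.0024,0.006,-0.008],[-0.0024,0.006,-0.008],[-0.0024,0.006,-0.008],[-0.0024,0.006,-0.008],[-0.0024,0.006,-0.008],[-0.0024,0.006,-0.008],[-0.003,0.005,-0.008],[0,0,0],[0,0,0],[0,0,0]],"turn":[6.9,6.9,6.9,6.9,6.9,6.9,6.9,6.9,6.9,6.9,6.9,6.9,6.9,0,0,0]}'
python3 - <<'E'
from h import *
import cv2
s=env.state();print(np.degrees(s["ee_rot"]),s["joint_positions"])
p=cams.camera_params("wrist")
cv2.imwrite("pics/w4.png",cams.get_image("wrist")[:,:,::-1]);np.savez("w4.npz",**p)
E
```

```text
time_s: 9.13
ee_pos: [0.4355, 0.3207, 0.1426]
ee_rot: [-3.141, 0.0, -2.699]
force: [0.1, 0.8, -0.0]
width: 0.085
gripper_force: 0.0
[-1.79981016e+02  5.60579341e-03 -1.54640217e+02] [ 0.25179246  0.52339423 -1.21007422  1.77068618  0.52189043  1.2188124
  0.90940524]
```

View pics/w4.png

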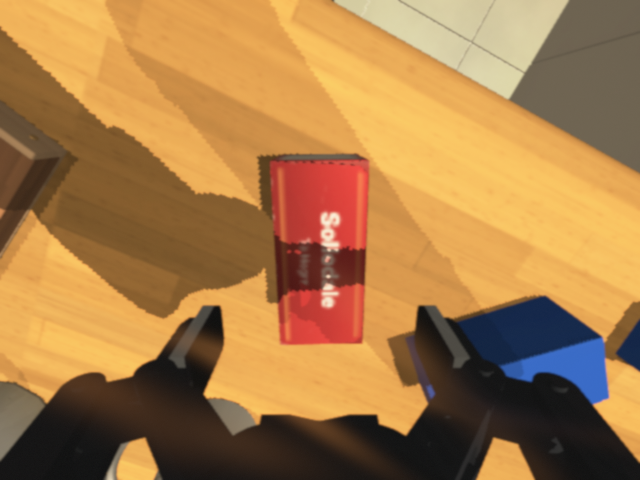

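The box is centred between the open fingers, with its top at (272,158)-(363,344). The blue box's nearest corner is around (412,335) at the base and (455,322) on top, so I'll check the finger clearance.

Run:
```python
from h import *
p=dict(np.load("w4.npz"));pt=cams.camera_params("top")
c=np.array([.4355,.3207]);y=np.radians(205.4);ax=np.array([np.cos(y),np.sin(y)]);ty=np.array([np.sin(y),-np.cos(y)])
def L(P):return np.c_[(P[:,:2]-c)@ax,(P[:,:2]-c)@ty].round(4).tolist()
print("blue base",L(bp(p,[(409,335),(430,397)],0)),"blue top",L(bp(p,[(456,322),(547,297),(603,338)],.063)))
T=bp(p,[(272,162),(368,160),(363,344),(280,345)],.0635);print("tea",T[:,:2],L(T),np.array(L(T)).mean(0))
for z,q in((0.063,[(215,258),(230,266),(210,297),(194,289)]),):print("blue top cam",L(bp(pt,q,z)))
```

```text
blue base [[-0.1005, 0.0834], [-0.1728, 0.1105]] blue top [[-0.0464, 0.0956], [-0.0269, 0.1549], [-0.0597, 0.2019]]
tea [[0.39038483 0.26836764]
 [0.36501541 0.31920446]
 [0.48004729 0.37645294]
 [0.50618426 0.32321493]] [[0.0632, -0.0279], [0.0643, 0.0289], [-0.0642, 0.0313], [-0.0649, -0.028]] [-0.0004    0.001075]
blue top cam [[-0.1508, 0.1008], [-0.0953, 0.0754], [-0.0462, 0.1902], [-0.1023, 0.2184]]
```

Clear by over 20 mm, and centred to 1 mm. Descend and grip.

```bash
python3 -m handwheel '{"fingers":[0.0854,0.0854,0.0854,0.0854,0.0854,0.0854,0.0854,0.0854,0.05,0.05,0.05,0.05,0.05,0.05,0.05,0.05,0.05,0.05],"linear":[[0,0,-0.015],[0,0,-0.02],[0,0,-0.02],[0,0,-0.02],[0,0,-0.015],[0,0,-0.01],[0,0,-0.0045],[0,0,0],[0,0,0],[0,0,0],[0,0,0],[0,0,0],[0,0,0],[0,0,0],[0,0,0],[0,0,0],[0,0,0],[0,0,0]],"turn":[0,0,0,0,0,0,0,0,0,0,0,0,0,0,0,0,0,0]}' 30
```

```text
time_s: 10.68
ee_pos: [0.4353, 0.322, 0.0388]
ee_rot: [3.141, 0.002, -2.694]
force: [-1.7, -0.7, 6.8]
width: 0.0628
gripper_force: 34.0
```

```bash
python3 -m handwheel '{"fingers":[0.05,0.05,0.05,0.05,0.05,0.05,0.05],"linear":[[0,0,0.008],[0,0,0.02],[0,0,0.03],[0,0,0.03],[0,0,0.03],[0,0,0.02],[0,0,0]],"turn":[0,0,0,0,0,0,0]}'
python3 - <<'E'
from h import *
import cv2
t=cams.get_image("top")[:,:,::-1];cv2.imwrite("pics/t5.png",t)
a=cv2.resize(t[205:285,310:410],None,fx=6,fy=6,interpolation=cv2.INTER_CUBIC)
b=cv2.resize(cams.get_image("scene")[:,:,::-1][170:345,225:400],(480,480),interpolation=cv2.INTER_CUBIC)
cv2.imwrite("pics/t5c.png",cv2.resize(np.hstack([a,b]),(800,356)) if 0 else a)
cv2.imwrite("pics/s5c.png",b)
E
```

```text
time_s: 11.27
ee_pos: [0.4358, 0.323, 0.1803]
ee_rot: [3.141, 0.005, -2.693]
force: [-0.1, -0.1, -1.7]
width: 0.0626
gripper_force: 33.9
```

View pics/t5c.png

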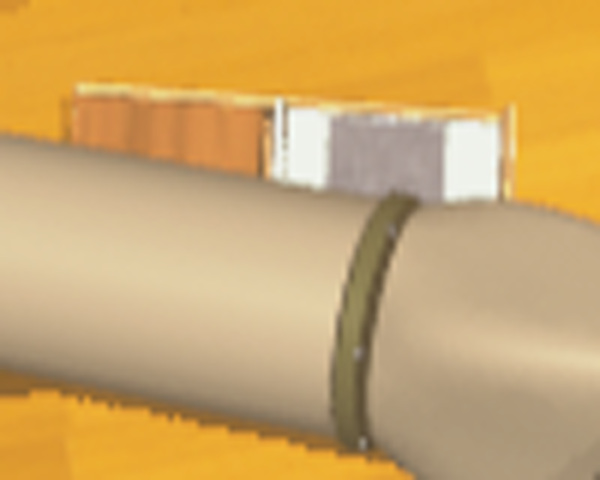

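The far part of the panel is visible, with far corners at (331,115) and (445,123). I'll compute the centre from that edge.

Run:
```python
from h import *
p=cams.camera_params("top")
a=np.radians(74.1);u=np.array([np.cos(a),np.sin(a)]);e=np.array([u[1],-u[0]])
f=lambda uv,z:bp(p,np.array(uv)/6+[310-.42,205-.42],z)[:,:2]
P=f([(331,114),(445,122)],.033);print(P,np.linalg.norm(P[1]-P[0]),"centre",P.mean(0)-e*.067)
D=f([(500,119)],.033);print("div far corner->centre",D-e*.07+u*.07)
S=f([(331,180),(443,180)],.033);print("side edges mid",S.mean(0), "their y along u rel contact panel", (S-[.4811,-.0871])@u)
```

```text
[[ 0.55587646 -0.07158926]
 [ 0.53668163 -0.13831887]] 0.06943546033164852 centre [ 0.48184238 -0.0865988 ]
div far corner->centre [[ 0.48357698 -0.08513325]]
side edges mid [ 0.5077564  -0.09457436] their y along u rel contact panel [ 0.033897   -0.03366827]
```

```bash
python3 -m handwheel '{"fingers":[0.05,0.05,0.05,0.05,0.05,0.05,0.05,0.05,0.05,0.05,0.05,0.05,0.05,0.05,0.05,0.05,0.05,0.05],"linear":[[0.0015,-0.012,0],[0.003,-0.025,0],[0.0035,-0.031,0],[0.0035,-0.031,0],[0.0035,-0.031,0],[0.0035,-0.031,0],[0.0035,-0.031,0],[0.0035,-0.031,0],[0.0035,-0.031,0],[0.0035,-0.031,0],[0.0035,-0.031,0],[0.0035,-0.031,0],[0.003,-0.028,0],[0.0025,-0.02,0],[0.0015,-0.0145,0],[0,0,0],[0,0,0],[0,0,0]],"turn":[-2.6,-3,-3,-3,-3,-3,-3,-3,-3,-3,-3,-3,-3,-3,0,0,0,0]}'
```

```text
time_s: 12.87
ee_pos: [0.4812, -0.0863, 0.1756]
ee_rot: [3.141, -0.001, 2.867]
force: [-0.8, 0.5, -1.9]
width: 0.0622
gripper_force: 33.9
```

```bash
python3 -m handwheel '{"fingers":[0.05,0.05,0.05,0.05,0.05,0.05,0.05,0.05,0.05],"linear":[[0.0003,0,-0.01],[0.0003,0,-0.02],[0,0,-0.02],[0,0,-0.02],[0,0,-0.014],[0,0,-0.008],[0,0,-0.004],[0,0,0],[0,0,0]],"turn":[-0.2,0,0,0,0,0,0,0,0]}'; python3 -m handwheel '{"fingers":[0.05,0.05,0.05,0.05,0.05],"linear":[[0,0,-0.002],[0,0,-0.002],[0,0,-0.0015],[0,0,0],[0,0,0]],"turn":[0,0,0,0,0]}'
```

```text
time_s: 13.62
ee_pos: [0.4824, -0.0878, 0.0804]
ee_rot: [3.141, 0.001, 2.861]
force: [-0.2, 0.4, -1.4]
width: 0.0625
gripper_force: 33.9
time_s: 14.03
ee_pos: [0.4819, -0.088, 0.0744]
ee_rot: [3.142, 0.0, 2.86]
force: [-0.6, -0.2, -2.6]
width: 0.0622
gripper_force: 33.9
```

```bash
python3 -m handwheel '{"fingers":[0.05,0.05,0.05,0.05],"linear":[[0,0.001,-0.001],[0,0,-0.001],[0,0,0],[0,0,0]],"turn":[0,0,0,0]}';  python3 -m handwheel '{"fingers":[0.05,0.05,0.05,0.05],"linear":[[0,0,-0.0007],[0,0,-0.0005],[0,0,0],[0,0,0]],"turn":[0,0,0,0]}'
```

```text
time_s: 14.37
ee_pos: [0.4819, -0.087, 0.0723]
ee_rot: [3.141, -0.0, 2.86]
force: [0.5, -0.7, -2.1]
width: 0.0625
gripper_force: 33.9
time_s: 14.7
ee_pos: [0.482, -0.087, 0.0716]
ee_rot: [-3.141, -0.0, 2.86]
force: [-4.5, 1.0, 6.6]
width: 0.0622
gripper_force: 34.8
```

Contact at about the predicted height. Release, rise and clear.

```bash
python3 -m handwheel '{"fingers":[0.066,0.07,0.076,0.078,0.078,0.078,0.078],"linear":[[0,0,0],[0,0,0],[0,0,0],[0,0,0],[0,0,0],[0,0,0],[0,0,0]],"turn":[0,0,0,0,0,0,0]}'; python3 -m handwheel '{"fingers":[0.078,0.078,0.078,0.078,0.078,0.078,0.078,0.078,0.078,0.078,0.078,0.078,0.078,0.078,0.078,0.078],"linear":[[0,0,0.01],[0,0,0.02],[0,0,0.03],[0,0,0.035],[0,0,0.035],[0,0,0.03],[0,0.03,0.02],[0,0.035,0],[0,0.035,0],[0,0.035,0],[0,0.035,0],[0,0.035,0],[0,0.035,0],[0,0.035,0],[0,0.02,0],[0,0,0]],"turn":[0,0,0,0,0,0,0,0,0,0,0,0,0,0,0,0]}'
python3 - <<'E'
from h import *
import cv2
s=cams.get_image("scene")[:,:,::-1];t=cams.get_image("top")[:,:,::-1];w=cams.get_image("wrist")[:,:,::-1]
cv2.imwrite("pics/top9.png",t)
r=lambda i:cv2.resize(i,(400,300),interpolation=cv2.INTER_CUBIC)
cv2.imwrite("pics/end.png",np.vstack([np.hstack([r(t[200:290,305:425]),r(s[225:345,270:430])]),np.hstack([r(w),r(s)])]))
E
```

```text
time_s: 15.28
ee_pos: [0.4819, -0.087, 0.0711]
ee_rot: [3.141, 0.0, 2.86]
force: [0.5, 0.3, -1.0]
width: 0.0778
gripper_force: 0.0
time_s: 16.62
ee_pos: [0.4801, 0.2135, 0.2521]
ee_rot: [3.139, -0.001, 2.868]
force: [-0.3, 0.4, -0.9]
width: 0.0781
gripper_force: 0.0
```

View pics/end.png

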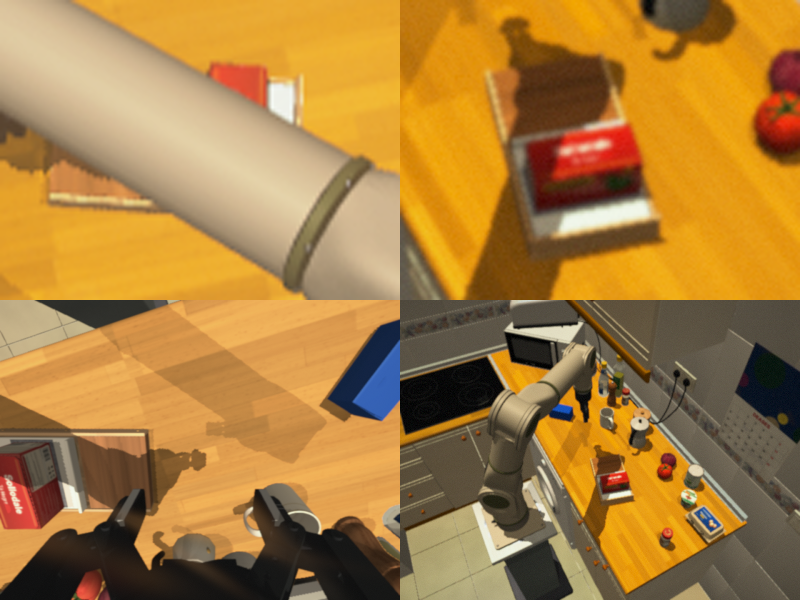

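The final views show the box standing squarely on the panel, with its long side along the panel. The divider is flush with the stop, and the mug, the spice jar and the blue boxes are undisturbed. The base contact height was 33 mm, as expected. Handing in.

```bash
python3 -c "
from cell import env
print(env.sign_off())"
```

```text
the job is handed in; nothing more can be done
None
```

I handed the job in at about 17 s: the divider is home against the stop, the red tea box stands centred and aligned on its panel, and the mug, spice jar and blue boxes look untouched in the final views.

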